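Send a broken bowl foot and its tape into the dust cabinet

TASK

Slide the small, thick tape roll up off its post and lay it flat in the wide bay of the wooden tray, and stand the loose clay foot, broad end down, in the tray's narrow bay, in either order. With both aboard, push the tray by its knob along the runway and through the spring flap of the dust cabinet until it is fully home and the flap has shut behind it, with both pieces still in place, then let go. Leave the big flat roll, the upturned bowl, the glue bottle and the glass jar where they stand.

Things in the scene. Friction and masses are not known exactly. Their poses are not given: they have to be found in the camera images.
- cabinet: low white fixed dust cabinet, clear roof and back, 190 wide, 122 tall, its doorway facing the robot. Origin: on the table under the middle of the flap's plane; +x points into the cabinet, z up. Its grey plate, 6 mm thick, sticks out 335 mm as a runway. The door frame stands 9 mm out from the flap plane. The back panel, 188 mm behind the flap plane, stops the tray's front end when it is fully home
- door_sill (a point): point on the runway's surface (6 mm above the table) under the middle of the flap plane; axes as the cabinet. Two aluminium guide rails, tops 22 mm above the table, 129 mm apart, run along both sides of the tray from 290 mm before the flap to the back panel
- flap (a joint): angle (rad) of the grey spring flap in the doorway, 130 wide: 0 = hanging shut, grows to 1.4 as it swings into the cabinet. Hinged along its upper edge, 105 mm above the table. Light spring (1 to 2 N at the lower edge); it rides at about 0.85 rad on the tray's side walls and falls shut by itself once the tray's rear wall is more than about 30 mm past the flap plane
- flap_edge (a point): middle of the flap's lower edge, 20 mm above the table when shut, so that only the tray's thin tongue can lie beneath the shut flap
- tray: loose plywood tray on the runway between the rails, about 0.25 kg. Origin: centre of the underside of its floor, 140 (x) by 124 (y), 4 thick; +x points to the flap. End walls (x = -70, +70) are 12 mm high, side walls 42 mm in the middle sloping to 12 at the ends, heights from the underside. A divider 20 mm high at y = -12 parts two bays. Fully home, the origin is 118 mm inside the flap plane
- knob (a point): top centre of the upright wooden push knob, a cylinder 18 mm across and 40 tall, at x = -185 of the tray, top 46 mm above the tray's underside. It stands near the end of a flat tongue, 24 wide, 6 thick, that runs from the tray's rear to x = -198. With the tray fully home the knob's axis is still 67 mm outside the flap plane
- wide_bay (a point): centre of the wide bay's floor (4 mm above the tray's underside), axes as the tray. The bay, on the tray's +y side, is 68 wide (y) and 132 long (x): fingers that close along the tray's x fit inside, over the low end walls. The tape roll belongs here
- narrow_bay (a point): centre of the narrow bay's floor (4 mm above the tray's underside), axes as the tray. The bay, on the tray's -y side, is 44 wide (y) and 132 long (x): fingers that close along the tray's x fit inside. The foot belongs here
- spindle: fixed steel post, 20 mm across, top 66 mm above the table, on a dark round base 70 mm across and 12 mm high; carries the small roll. Origin: under the base's centre
- roll: the small thick roll of paper tape: ring 56 outside, 28 bore, 30 mm high, lying flat on the base around its post, about 60 g. Origin: centre of its underside; z is its axis
- foot: broken-off clay foot of the bowl, standing on its broad end: 34 across at the base (lowest 7 mm), 24 across from 12 to 28 mm up, 28 across at the top, 36 mm tall, about 45 g. Origin: centre of its underside, z up
- spare_spindle: second fixed post just like the first, carrying the big roll
- big_roll: bystander: wide flat tape roll, 84 outside, 18 mm high, on the second post. Origin: centre of its underside
- bowl: bystander: clay bowl upside down, 132 across, 60 high with two feet sticking up to 92 mm. Origin: centre of its underside
- glue: bystander: white glue bottle, 38 across, 100 tall. Origin: centre of its underside
- jar: bystander: glass jar, 64 across, 75 tall. Origin: centre of its underside
Things that resemble listed ones, but are neither listed nor needed, are in the scene too. What is shaped like the foot but turquoise is not meant.

How it is judged:
By the outcome, as a careful person would: the job done as asked, in the order asked, and still so for the second after the job is handed in, with the robot touching nothing.
It also fails if it takes over 67 s, if anything falls off the work surface, if the arm or the gripper's body presses on something with over 40 N, if the wrist force passes 120 N, or if a joint passes its speed limit or range.

ROBOT

A 7-joint arm with a two-finger parallel gripper is mounted at the origin on the work surface. World frame = base frame: x ahead of the robot, y to its left, z up, the work surface at z = 0. Lengths are in mm, angles in degrees, forces in N, time in s.
With the tool pointing down it reaches from about 350 to 900 mm from the base axis. Payload 7.2 kg.
Tool frame: the origin (TCP) lies between the finger pads; the fingertips stand 22 mm ahead of it and the grasp point (between the pads) lies 3 mm ahead of it; z points along the fingers, y is the line along which they close (so a half turn about z gives the same grasp; the last joint's range is limited). The gripper opens to 85 mm and grips with 20 to 120 N. Pads are 22 mm wide; open, the fingers measure 114 mm over their backs; the gripper's body (76 mm by 85 mm) begins 54 mm behind the grasp point. The pads swing forward as they close: fully open they stand 13 mm farther back than shut.
Start: joints at [-67.277, 23.554, -0.728, 91.456, 0.321, 64.991, -4.71], TCP at [280.162, 558.693, 253.297] pointing down, gripper open.
Joint ranges: [-169.25, 169.25], [-16.82, 113.86], [-84.01, 82.57], [7.8, 145.47], [-59.2, 239.2], [7.22, 106.19], [-163.78, 163.78]. Speed limits (degrees/s): [136.94, 136.94, 172.46, 172.46, 180, 180, 180].

INTERFACE

Orientations are given as [roll, pitch, yaw] about the fixed x, y, z axes, in that order (R = Rz(yaw) Ry(pitch) Rx(roll)).
In Python, from rig import ctrl, grab_frame, get_calibration gives the robot as it stands. Calls block until the motion is done:
- ctrl.move_ptp(position, orientation): joint-space move of the TCP to a pose.
- ctrl.line_to(position, rotation=None, vel=150, guard=None): straight line of the TCP; rotation=None keeps the orientation; vel is the mean speed in mm/s. With guard (N) it stops when the force on the tool has changed by that much, and returns True; else False.
- ctrl.goto_joints(angles): joint-space move.
- ctrl.open_jaws() and ctrl.close_gripper(effort=None): open the fingers fully, or close them until they stop; effort is the grip in N (None keeps the last).
- ctrl.sleep(seconds).
- ctrl.solve_ik(position, orientation): joint angles nearest the present ones, or None.
- ctrl.read_state(): the state.
- grab_frame(name): name is "scene" or "top" or "wrist"; returns (picture, depth): 400x640x3 uint8, red, green, blue; 400x640 float32, mm along the optical axis (not along the pixel's ray), 0 where there is no reading.
- get_calibration(name): a dict with "K" (3x3 intrinsics, pixels), "xyz" and "orientation" of the camera in the world. Camera axes: x right, y down, z forward; pixel columns grow to the right and rows downward; lengths in mm; the calibration is good to about 2 mm. A picture is of the moment at which its call begins: read the wrist's pose just before it. get_calibration takes no time and is no camera call; for the wrist camera it gives the pose at the moment of the call.
A pose or a line that the arm cannot do raises ctrl.MotionError and nothing moves.
- ctrl.job_done(): hands the job in; it is judged then, once.
The state is a dict: "t": time; "joints": joint angles; "joint_vel": joint speeds; "effort": joint torques, N m; "eef_pos": TCP position; "tool_rot": TCP orientation; "contact_force": force on the tool from outside, world axes, zero at the start; "moment": the same for the moment, N m; "opening": finger opening in mm; "grasp_force": force on a finger pad.
Only numpy, scipy, OpenCV 4.12 (cv2) and the standard library are available. Lean on these libraries where they do the work, as an engineer would, in place of code of your own. Each camera call takes 0.05 s, during which the arm holds its last target. There are 200 camera calls.

## Working session

There is one attempt and no reset: what is moved stays moved. The work goes in short steps, each a Python script; the robot and the scene stay as the last script left them, time stands still between calls to the robot, and variables do not carry over. Pictures are saved under pics/ and viewed, at most 10 in all, crops included, and the job is handed in when it is done.

```bash
mkdir -p pics; ls
python3 - <<'E'
from rig import ctrl, grab_frame, get_calibration
import cv2,numpy as np
for n in("scene","top"):
    p,d=grab_frame(n); cv2.imwrite(f"pics/{n}0.png",p[:,:,::-1]); np.savez(f"{n}0.npz",p=p,d=d)
    print(n,get_calibration(n))
print(ctrl.read_state())
E
```

```text
pics
scene {'K': array([[507.4602772 ,   0.        , 324.77956817],
       [  0.        , 507.4602772 , 199.00725844],
       [  0.        ,   0.        ,   1.        ]]), 'xyz': array([1277.17756186,  522.36635763, 1199.58485973]), 'orientation': array([-140.85083485,   -0.61519958,  130.66325922])}
top {'K': array([[448.51241911,   0.        , 317.1700515 ],
       [  0.        , 448.51241911, 194.94814369],
       [  0.        ,   0.        ,   1.        ]]), 'xyz': array([ 410.92789701,  -55.4962386 , 1490.87847873]), 'orientation': array([-172.15301417,   -0.46673563,  -89.61109993])}
{'t': 0.1, 'joints': array([-67.27484039,  23.59502011,  -0.72742566,  91.49920498,
         0.32035093,  64.9921637 ,  -4.70814422]), 'joint_vel': array([ 0.03214021, -0.13469931,  0.0692025 , -0.01652665,  0.03406462,
        0.11203392, -0.00398225]), 'effort': array([ 2.12255545e-03, -6.01830626e+01,  6.83545936e-01, -3.00088263e+01,
        1.38973133e-02,  6.33953110e-03, -2.74707293e-05]), 'eef_pos': array([280.01720557, 558.28794397, 252.54208735]), 'tool_rot': array([-1.79915851e+02,  5.88526613e-03,  1.53369172e+02]), 'contact_force': array([0.51527645, 0.42670583, 0.29044596]), 'moment': array([-0.06132251,  0.03076369,  0.00677175]), 'grasp_force': 0.0, 'opening': 85.61385829318638}
```

View pics/top0.png

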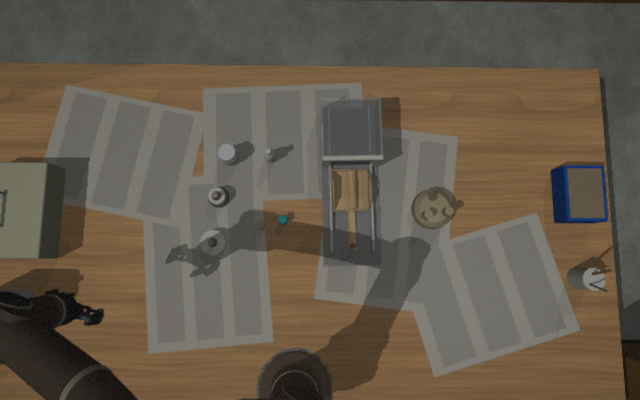

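View pics/scene0.png

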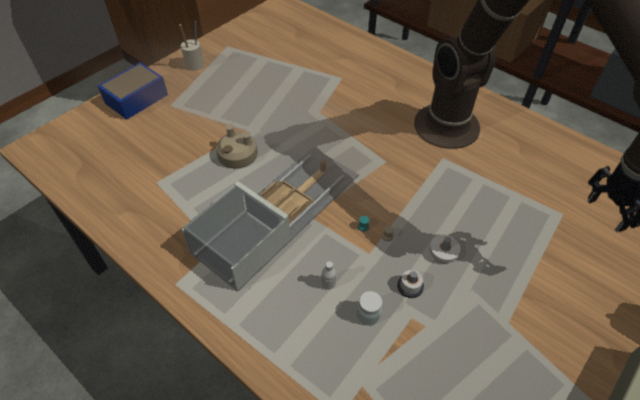

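The top view shows the small roll at about (218,197), the big roll at (212,242) and the clay foot at (262,225). The turquoise look-alike is at (283,219), the tray at (350,190), the knob at (352,245) and the cabinet at (352,130). The scene view agrees with this. Next I'll measure positions from depth.

```bash
cat > h.py <<'E'
import numpy as np, cv2
from scipy.spatial.transform import Rotation as R
from rig import ctrl, grab_frame, get_calibration
def world(d,c):
    v,u=np.mgrid[0:400,0:640]; K=c["K"]
    p=np.dstack([(u-K[0,2])/K[0,0]*d,(v-K[1,2])/K[1,1]*d,d])
    w=p@R.from_euler("xyz",c["orientation"],degrees=True).as_matrix().T+c["xyz"]
    w[d<=0]=np.nan; return w
def proj(P,c):
    q=(np.atleast_2d(P)-c["xyz"])@R.from_euler("xyz",c["orientation"],degrees=True).as_matrix()
    return q[:,:2]/q[:,2:]*[c["K"][0,0],c["K"][1,1]]+c["K"][:2,2]
def circ(xy):
    A=np.c_[2*xy,np.ones(len(xy))]; s=np.linalg.lstsq(A,(xy**2).sum(1),rcond=None)[0]
    return s[:2],np.sqrt(s[2]+s[0]**2+s[1]**2)
E
python3 - <<'E'
from h import *
T=np.load("top0.npz"); wt=world(T["d"],get_calibration("top"))
S=np.load("scene0.npz"); ws=world(S["d"],get_calibration("scene"))
for n,u,v in [("roll",218,197),("big",212,242),("foot",262,225),("turq",283,219),("knob",352,245),("traydiv",350,190),("bowl",433,209),("glue",268,155),("jar",228,154),("tbl",290,300),("runway",365,245)]:
    print(n,wt[v,u].round(0))
c0=wt[197,218,:2]
for nm,w in(("top",wt),("scene",ws)):
    P=w.reshape(-1,3);P=P[~np.isnan(P).any(1)]
    def rg(c,r,z0,z1):
        q=P[(np.hypot(*(P[:,:2]-c).T)<r)&(P[:,2]>z0)&(P[:,2]<z1)]
        mm=(q[:,:2].min(0)+q[:,:2].max(0))/2 if len(q) else 0
        return len(q),q.mean(0).round(1) if len(q) else 0,np.round(mm,1),np.ptp(q,axis=0).round(0) if len(q) else 0
    print(nm)
    print("roll",rg(c0,45,36,50)); print("post",rg(c0,45,55,80)); print("foot",rg(wt[225,262,:2],32,28,45))
    print("knob",rg(wt[245,352,:2],25,44,60)); print("big",rg(wt[242,212,:2],60,24,40))
    q=P[(np.abs(P[:,1]-wt[190,350,1])<80)&(P[:,0]>wt[190,350,0]-200)&(P[:,0]<wt[190,350,0]+60)&(P[:,2]>10)]
    # rails / side walls
    print("railcands"); 
    for x in np.arange(wt[190,350,0]-190,wt[190,350,0]+80,20):
        s=q[np.abs(q[:,0]-x)<5]; s=s[np.argsort(s[:,1])]
        print(int(x)," ".join(f"{a:.0f}:{b:.0f}" for a,b in s[:,1:]) if nm=="top" else len(s))
p=T["p"][80:270,190:460]; cv2.imwrite("pics/crop.png",cv2.resize(p[:,:,::-1],None,fx=2.95,fy=2.95,interpolation=cv2.INTER_CUBIC))
E
```

```text
roll [600. 255.  50.]
big [455. 265.  64.]
foot [512. 112.  36.]
turq [532.  44.  36.]
knob [ 449. -178.   55.]
traydiv [ 633. -176.    7.]
bowl [ 566. -438.   60.]
glue [nan nan nan]
jar [736. 222.  80.]
tbl [272.  19.   5.]
runway [ 451. -226.    1.]
top
roll (176, array([607.2, 260.9,  42.6]), array([608.3, 261.9]), array([53., 55., 13.]))
post (36, array([607.2, 261.4,  65.1]), array([608.1, 262.3]), array([19., 21., 16.]))
foot (57, array([515.8, 119.8,  35.9]), array([515.1, 119. ]), array([26., 26., 14.]))
knob (23, array([ 449.9, -180.9,   53.1]), array([ 450.5, -181.1]), array([16., 13., 11.]))
big (472, array([457. , 270.5,  30.8]), array([457.8, 270.6]), array([81., 83., 16.]))
railcands
443 -253:21 -252:22 -252:24 -249:24 -249:26 -248:28 -247:16 -246:17 -227:13 -218:10 -218:13 -217:13 -205:11 -201:14 -195:12 -191:12 -191:14 -188:50 -188:15 -185:51 -184:17 -184:54 -181:50 -181:54 -178:52 -178:53 -177:30 -175:47 -175:13 -174:20 -174:21 -171:15 -165:11 -146:10 -142:10 -139:10 -126:14 -116:21 -115:24 -115:25 -112:18 -112:23 -112:24
463 -253:18 -253:20 -252:26 -249:21 -249:25 
[... 7021 characters left out ...]
26:10 -125:15 -122:17 -118:31 -118:34 -118:37 -114:35 -114:37 -112:21 -112:22 -112:25 -109:17 -108:24 -108:24 -108:29 -105:20 -105:20 -105:22
703 
scene
roll (250, array([613.6, 265.7,  41.7]), array([610. , 263.7]), array([57., 55., 13.]))
post (53, array([611.5, 265.1,  64.1]), array([611.6, 265. ]), array([23., 18., 14.]))
foot (69, array([517.7, 122.1,  35.2]), array([518.4, 122.8]), array([32., 25., 12.]))
knob (28, array([ 454.6, -178.1,   50.5]), array([ 455.5, -177.7]), array([19., 17., 13.]))
big (533, array([462.4, 274.5,  29.6]), array([457.8, 272.7]), array([88., 83., 15.]))
railcands
443 37
463 53
483 36
503 35
523 46
543 41
563 53
583 68
603 92
623 89
643 84
663 52
683 14
703 0
```

View pics/crop.png

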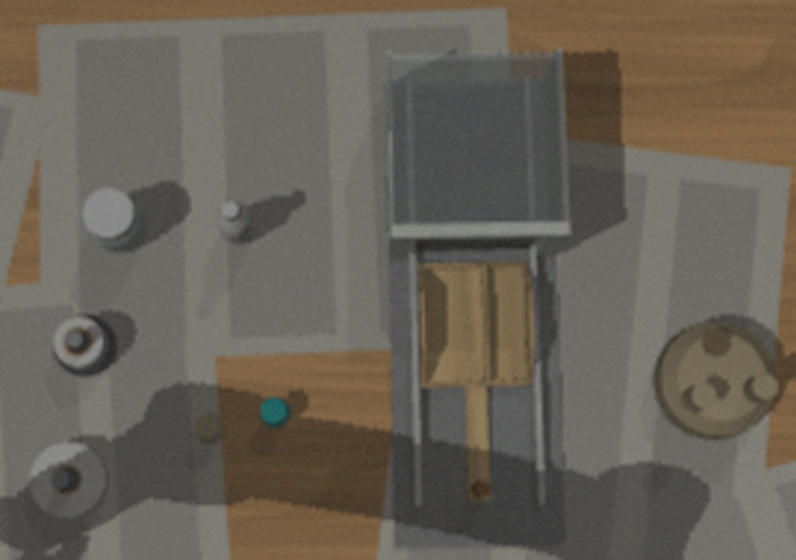

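The crop confirms the layout: tray in front of the door, knob at crop (480,490), clay foot at (207,427) and small roll at (80,342). The two cameras disagree by about 4 mm, so I'll refine with the wrist camera.

Run:
```python
from h import *
s=ctrl.read_state(); c=get_calibration("wrist")
Rt=R.from_euler("xyz",s["tool_rot"],degrees=True)
print("cam in tool",Rt.inv().apply(c["xyz"]-s["eef_pos"]).round(1))
print("cam axis z in tool",Rt.inv().apply(R.from_euler("xyz",c["orientation"],degrees=True).as_matrix()[:,2]).round(2),c["K"][0,0])
for P in([540,180,330],[610,263,60],[517,121,40],[637,-160,50],[452,-180,50],[665,-179,50]):
    for y in(-89,91,1,181-360):
        q=ctrl.solve_ik(P,[180,0,y]); print(P,y,None if q is None else np.round(q))
```

```text
cam in tool [  68.4   -0.7 -121.7]
cam axis z in tool [-0.27  0.    0.96] 316.83284930136284
[540, 180, 330] -89 [-18.  15.  -6.  93.   2.  72. 156.]
[540, 180, 330] 91 [-42.  15.  23.  94.  -6.  72. -16.]
[540, 180, 330] 1 [ -52.   16.   37.   95.  -10.   72. -102.]
[540, 180, 330] -179 [-30.  15.   8.  94.  -2.  72.  70.]
[610, 263, 60] -89 [-15.  40. -18.  94.  15.  49. 141.]
[610, 263, 60] 91 [-38.  40.  15.  96. -13.  47. -16.]
[610, 263, 60] 1 [-48.  42.  31.  96. -27.  49. -94.]
[610, 263, 60] -179 [-28.  39.   1.  95.  -0.  46.  64.]
[517, 121, 40] -89 [ -7.  32. -14. 114.  13.  36. 151.]
[517, 121, 40] 91 [-35.  32.  21. 116. -20.  35.   1.]
[517, 121, 40] 1 [-39.  33.  28. 116. -26.  36. -84.]
[517, 121, 40] -179 [-22.  31.   5. 115.  -5.  34.  77.]
[637, -160, 50] -89 [ -26.   55.   59.   99.  -54.   60. -126.]
[637, -160, 50] 91 [ -9.  42.  29.  98. -26.  47.  32.]
[637, -160, 50] 1 [-21.  49.  49.  98. -44.  54. -43.]
[637, -160, 50] -179 [ -2.  40.  18.  97. -16.  45. 114.]
[452, -180, 50] -89 [ -27.   42.   59.  123.  -53.   46. -112.]
[452, -180, 50] 91 [-19.  35.  46. 123. -40.  39.  56.]
[452, -180, 50] 1 [-22.  37.  50. 123. -45.  41. -30.]
[452, -180, 50] -179 [ -1.  28.  21. 122. -18.  33. 125.]
[665, -179, 50] -89 [ -23.   57.   59.   94.  -54.   62. -127.]
[665, -179, 50] 91 [ -8.  45.  29.  93. -27.  50.  33.]
[665, -179, 50] 1 [-19.  52.  51.  93. -46.  57. -42.]
[665, -179, 50] -179 [ -1.  43.  18.  92. -16.  48. 115.]
```

Run:
```python
from h import *
ctrl.move_ptp([560,165,230],[180,0,91]); ctrl.sleep(.3)
c=get_calibration("wrist"); p,d=grab_frame("wrist"); s=ctrl.read_state(); print(s["t"],s["eef_pos"])
cv2.imwrite("pics/w1.png",p[:,:,::-1]); np.savez("w1.npz",p=p,d=d,xyz=c["xyz"],o=c["orientation"])
w=world(d,c); P=w.reshape(-1,3); P=P[~np.isnan(P).any(1)]
for n,cc,r,z0,z1 in(("roll",(610,263),40,36,48),("post",(610,263),40,58,72),("foot",(517,121),28,30,42),("turq",(535,52),28,30,42)):
    q=P[(np.hypot(*(P[:,:2]-cc).T)<r)&(P[:,2]>z0)&(P[:,2]<z1)]
    print(n,len(q),np.median(q,axis=0).round(1) if len(q) else 0,((q.min(0)+q.max(0))/2).round(1) if len(q) else 0,np.ptp(q,axis=0).round(0) if len(q) else 0)
    if len(q):
        h=cv2.convexHull(q[:,:2].astype(np.float32))[:,0]; print("  encl",cv2.minEnclosingCircle(h),"fit",circ(h.astype(float)))
```

```text
2.2083 [559.90187483 165.40982352 229.98161706]
roll 2380 [604.5 263.9  43.2] [605.8 263.6  41.8] [55. 54. 12.]
  encl ((606.0270385742188, 263.52984619140625), 27.877544403076172) fit (array([605.92285109, 263.64263155]), np.float64(27.586646597618934))
post 477 [605.5 263.5  67. ] [605.8 263.7  63.8] [19. 20. 11.]
  encl ((606.0601806640625, 263.6369323730469), 10.014212608337402) fit (array([605.99030359, 263.56529503]), np.float64(9.745813529597964))
foot 539 [514.  121.9  37. ] [513.8 121.3  35.9] [27. 27.  7.]
  encl ((513.6669921875, 121.34207916259766), 14.077311515808105) fit (array([513.61604603, 121.28495649]), np.float64(13.689664404062192))
turq 467 [532.  49.  37.] [531.9  48.   34.8] [27. 27.  8.]
  encl ((532.2636108398438, 47.72929000854492), 14.268289566040039) fit (array([532.29106505,  47.86745496]), np.float64(13.871755686608235))
```

View pics/w1.png

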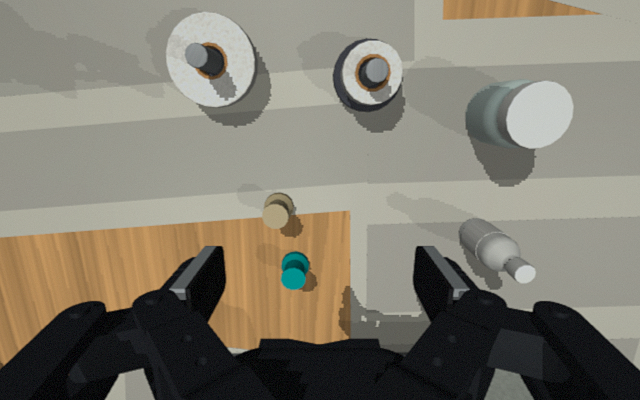

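The wrist view shows the roll at (370,75), the clay foot at (278,210), and turquoise at (294,270). Now I'll pick up the foot and look at the tray.

Run:
```python
from h import *
O=[180,0,91]
ctrl.move_ptp([514.3,121.2,110],O)
print(ctrl.line_to([514.3,121.2,33],vel=100,guard=8))
ctrl.close_gripper(25); s=ctrl.read_state(); print(s["opening"],s["grasp_force"],s["eef_pos"],s["t"])
ctrl.line_to([514.3,121.2,130],vel=150)
ctrl.move_ptp([600,-160,230],O); ctrl.sleep(.3)
c=get_calibration("wrist"); p,d=grab_frame("wrist"); s=ctrl.read_state(); print(s["t"],s["eef_pos"],s["opening"])
cv2.imwrite("pics/w2.png",p[:,:,::-1]); np.savez("w2.npz",p=p,d=d,xyz=c["xyz"],o=c["orientation"],K=c["K"])
```

```text
False
25.97787979832632 24.346805959939957 [514.36929162 121.27053394  33.31673704] 4.3083
6.6417 [ 600.07075756 -159.15331742  229.87037945] 26.004181872984752
```

View pics/w2.png

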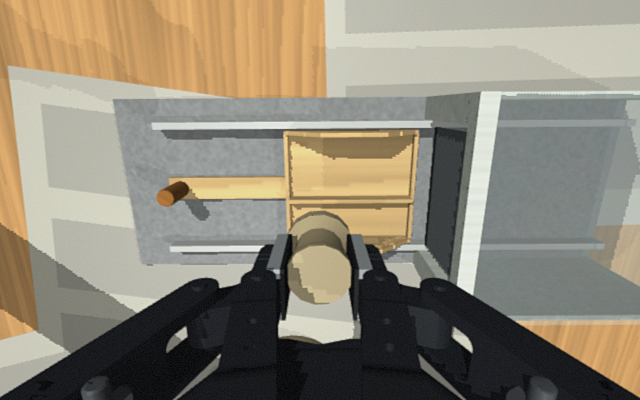

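The foot is held between the pads. The tray floor spans about (287–415, 132–240), the knob is at (172,193) and the divider is near row 199. I'll fit the tray pose from the depth.

Run:
```python
from h import *
D=np.load("w2.npz"); w=world(D["d"],dict(xyz=D["xyz"],orientation=D["o"],K=D["K"]))
for n,u,v in[("tl",287,133),("tr",415,132),("bl",289,228),("br",411,228),("div_l",290,199),("div_r",412,199),("railL0",154,125),("railL1",425,124),("railR0",172,248),("frame",488,105),("frame2",488,200),("floor",350,165),("runway",160,150),("tongue",230,187)]:
    print(n,w[v,u].round(1))
P=w.reshape(-1,3); P=P[~np.isnan(P).any(1)]
q=P[(np.hypot(*(P[:,:2]-(452,-180)).T)<25)&(P[:,2]>47)&(P[:,2]<60)]
h=cv2.convexHull(q[:,:2].astype(np.float32))[:,0]; print("knob",len(q),cv2.minEnclosingCircle(h),circ(h.astype(float)),q[:,2].mean())
# profiles
z=lambda m:P[m]
for y0 in(-140,-160):
    q=P[(abs(P[:,1]-y0)<3)&(P[:,0]>540)&(P[:,0]<740)]; q=q[np.argsort(q[:,0])]
    e=[(int(a),q[(q[:,0]>=a)&(q[:,0]<a+2)][:,2].max().round(0)) for a in list(range(556,578,2))+list(range(690,738,2)) if ((q[:,0]>=a)&(q[:,0]<a+2)).any()]
    print(y0,e)
for x0 in(590,625,660):
    q=P[(abs(P[:,0]-x0)<3)&(P[:,1]>-250)&(P[:,1]<-95)]
    print(x0,[(int(a),q[(q[:,1]>=a)&(q[:,1]<a+2)][:,2].max().round(0)) for a in list(range(-198,-178,2))+list(range(-128,-100,2)) if ((q[:,1]>=a)&(q[:,1]<a+2)).any()])
for x0 in (460,500,540,580,620,660,690):
    q=P[(abs(P[:,0]-x0)<4)&(P[:,1]>-118)&(P[:,1]<-100)&(P[:,2]>18)&(P[:,2]<26)]
    t=P[(abs(P[:,0]-x0)<4)&(P[:,1]>-200)&(P[:,1]<-160)&(P[:,2]>9)&(P[:,2]<16)]
    print("rail",x0,len(q),q[:,1].min(),q[:,1].max(), "tongue",t[:,1].min(),t[:,1].max())
```

```text
tl [ 566.5 -117.8   23.3]
tr [ 697.  -114.2   23.1]
bl [ 584.3 -152.2  197.4]
br [ 708.3 -225.1    6.8]
div_l [ 569.3 -187.6   24.2]
div_r [ 702.3 -186.6   18.7]
railL0 [ 431.9 -112.5   23.4]
railL1 [ 706. -106.   24.]
railR0 [ 435.7 -248.2   23.3]
frame [715.6 -87.8 123.5]
frame2 [ 727.9 -156.7  121.5]
floor [ 633.5 -151.7   11.2]
runway [ 426.  -140.2    5.5]
tongue [ 501.8 -178.8   11.6]
knob 284 ((448.16571044921875, -180.78672790527344), 9.48867416381836) (array([ 448.6158889, -180.6747186]), np.float64(8.83891247977189)) 52.42089086824673
-140 [(556, np.float64(9.0)), (558, np.float64(8.0)), (560, np.float64(9.0)), (562, np.float64(21.0)), (564, np.float64(21.0)), (566, np.float64(20.0)), (568, np.float64(12.0)), (570, np.float64(13.0)), (572, np.float64(13.0)), (574, np.float64(12.0)), (576, np.float64(290.0)), (690, np.float64(12.0)), (692, np.float64(13.0)), (694, np.float64(12.0)), (696, np.float64(18.0)), (698, np.float64(21.0)), (700, np.float64(20.0)), (702, np.float64(19.0)), (706, np.float64(8.0)), (708, np.float64(118.0)), (710, np.float64(125.0)), (712, np.float64(12
[... 2827 characters left out ...]
float64(8.0))]
rail 460 58 -115.93331195711139 -108.97039820829536 tongue -192.07825187997872 -163.29983615563594
rail 500 57 -114.22516095542287 -108.06255814476171 tongue -191.3972183270426 -167.293487942352
rail 540 54 -113.38550442224837 -107.31773520825531 tongue -190.70023228619692 -161.57971202019078
rail 580 62 -115.4518651273973 -106.49325289134906 tongue -199.70344415075397 -160.23331668007685
rail 620 64 -111.78708739087679 -104.73789059469142 tongue -199.92101369455574 -160.0217337389778
rail 660 62 -113.28630553096995 -103.95924928568724 tongue -199.98893711236786 -160.02472650098724
rail 690 67 -116.09100027344687 -103.32375062971195 tongue -199.9468859977727 -160.2561953921049
```

Run:
```python
from h import *
O=[180,0,91.4]
ctrl.move_ptp([634.2,-212.5,120],O)
ctrl.line_to([634.2,-212.5,60],vel=120)
print(ctrl.line_to([634.2,-212.5,43],vel=25,guard=4)); print(ctrl.read_state()["eef_pos"])
ctrl.open_jaws(); ctrl.sleep(.2)
ctrl.line_to([634.2,-212.5,150],vel=150)
ctrl.move_ptp([607,263.6,140],O)
# tips about 12 mm above roll underside (12) -> TCP ~ 46 less retreat
print(ctrl.line_to([607,263.6,43],vel=120,guard=10)); s=ctrl.read_state(); print(s["t"],s["eef_pos"])
ctrl.close_gripper(30); s=ctrl.read_state(); print(s["opening"],s["grasp_force"],s["contact_force"])
print(ctrl.line_to([607,263.6,140],vel=120,guard=15)); 
ctrl.move_ptp([560,-100,230],O); ctrl.sleep(.3)
c=get_calibration("wrist"); p,d=grab_frame("wrist"); s=ctrl.read_state(); print(s["t"],s["opening"])
cv2.imwrite("pics/w3.png",p[:,:,::-1]); w=world(d,c);P=w.reshape(-1,3); P=P[~np.isnan(P).any(1)]
np.savez("w3.npz",w=w)
q=P[(np.hypot(*(P[:,:2]-(634,-212)).T)<30)&(P[:,2]>38)&(P[:,2]<60)]; print(len(q),(q.min(0)+q.max(0))/2,np.ptp(q,axis=0))
```

```text
True
[ 633.8463478  -212.37569908   43.41616083]
False
12.8833 [607.6371052  263.67960068  43.75423015]
55.551424768153915 31.064040809869766 [-1.70051066 -0.13947215  5.28413852]
False
16.0 55.56320486424532
139 [ 626.1717366  -227.81092549   44.64170622] [17.66490849 20.49929972 12.58894007]
```

View pics/w3.png

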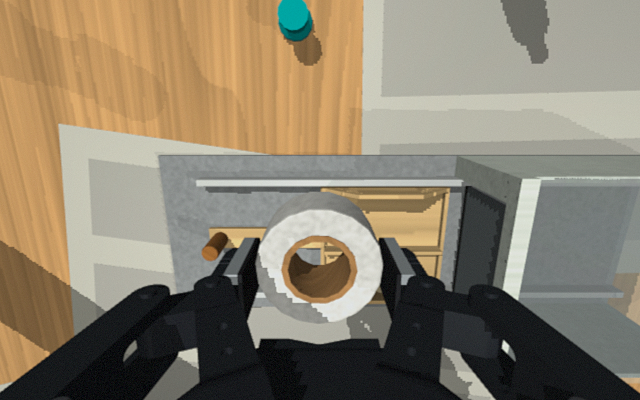

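The roll is held level at (320,262), but it hides the foot. I'll place the roll and then look at both.

Run:
```python
from h import *
O=[180,0,91.4]
ctrl.move_ptp([632.7,-152.5,130],O)
ctrl.line_to([632.7,-152.5,58],vel=120)
print(ctrl.line_to([632.7,-152.5,41],vel=25,guard=4)); print(ctrl.read_state()["eef_pos"])
ctrl.open_jaws(); ctrl.sleep(.2)
ctrl.line_to([632.7,-152.5,140],vel=150)
ctrl.move_ptp([520,-181,200],[180,0,-178.6]); ctrl.sleep(.3)
c=get_calibration("wrist"); p,d=grab_frame("wrist"); s=ctrl.read_state(); print(s["t"],s["eef_pos"])
cv2.imwrite("pics/w4.png",p[:,:,::-1]); w=world(d,c);P=w.reshape(-1,3); P=P[~np.isnan(P).any(1)]
for n,cc,r,z0,z1 in(("foot",(634,-212),22,40,60),("roll",(632,-153),33,37,60),("knob",(448,-181),20,47,60)):
    q=P[(np.hypot(*(P[:,:2]-cc).T)<r)&(P[:,2]>z0)&(P[:,2]<z1)]; print(n,len(q))
    if len(q)>10: print((q.min(0)+q.max(0))/2,np.ptp(q,axis=0))
```

```text
True
[ 632.48618883 -152.39417454   42.31241802]
21.0083 [ 520.09168385 -180.87201971  199.80378016]
foot 592
[ 633.38960057 -212.68261261   44.70120644] [28.29460064 26.91439849  8.57428268]
roll 1708
[ 632.14388338 -153.04160826   40.08654151] [55.71758041 55.06507239  6.0134938 ]
knob 377
[ 448.89716782 -181.03892203   52.6888506 ] [17.35893479 17.2748226   5.06864826]
```

View pics/w4.png

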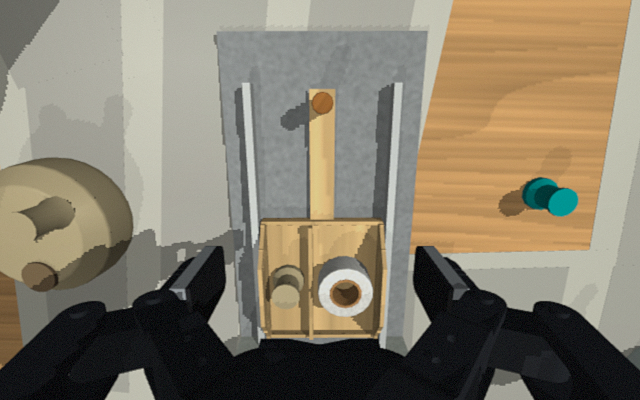

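Both pieces stand in their bays: the foot at (285,287), the roll at (345,285). The knob is at (322,102). Next I'll grip the knob and push.

Run:
```python
from h import *
O=[180,0,-178.6]; k=np.array([448.7,-180.9]); u=np.array([np.cos(np.radians(1.4)),np.sin(np.radians(1.4))])
at=lambda s,z:[*(k+s*u),z]
ctrl.move_ptp(at(0,120),O); print(ctrl.line_to(at(0,50),vel=100,guard=8))
ctrl.close_gripper(25); s=ctrl.read_state(); print(s["opening"],s["contact_force"])
for d,v,g in((20,30,10),(100,50,12),(190,50,12),(222,20,8)):
    r=ctrl.line_to(at(d,50),vel=v,guard=g); s=ctrl.read_state(); print(d,r,s["eef_pos"].round(1),s["contact_force"].round(1),round(s["t"],1))
    if r: break
```

```text
False
16.964735991845178 [-0.48170574  0.30431185  4.48879347]
20 True [ 448.8 -180.9   50.2] [-1.2 -0.3  5.8] 23.2
```

Run:
```python
from h import *
k=np.array([448.7,-180.9]); u=np.array([np.cos(np.radians(1.4)),np.sin(np.radians(1.4))])
at=lambda s,z:[*(k+s*u),z]
ctrl.sleep(.5); print(ctrl.read_state()["contact_force"])
for d,v,g in((10,15,18),(100,50,18),(190,50,18),(222,20,10)):
    r=ctrl.line_to(at(d,50),vel=v,guard=g); s=ctrl.read_state(); print(d,r,s["eef_pos"].round(1),s["contact_force"].round(1),s["opening"].round(1),round(s["t"],1))
    if r: break
```

```text
[-0.89207046  1.11656419  6.07799707]Traceback (most recent call last):
  File "<stdin>", line 6, in <module>
AttributeError: 'float' object has no attribute 'round'
```

Run:
```python
from h import *
k=np.array([448.7,-180.9]); u=np.array([np.cos(np.radians(1.4)),np.sin(np.radians(1.4))])
at=lambda s,z:[*(k+s*u),z]
print(ctrl.read_state()["eef_pos"])
for d,v,g in((100,50,18),(190,50,18),(222,20,10)):
    r=ctrl.line_to(at(d,50),vel=v,guard=g); s=ctrl.read_state(); print(d,r,s["eef_pos"].round(1),s["contact_force"].round(1),round(s["opening"],1),round(s["t"],1))
    if r: break
c=get_calibration("scene"); p,d=grab_frame("scene"); cv2.imwrite("pics/s5.png",cv2.resize(p[100:320,140:440,::-1],None,fx=2.6,fy=2.6))
```

```text
[ 448.82114153 -180.94030645   50.20319911]
100 True [ 448.9 -180.9   50.2] [-1.7  1.   7. ] 17.3 24.5
```

View pics/s5.png

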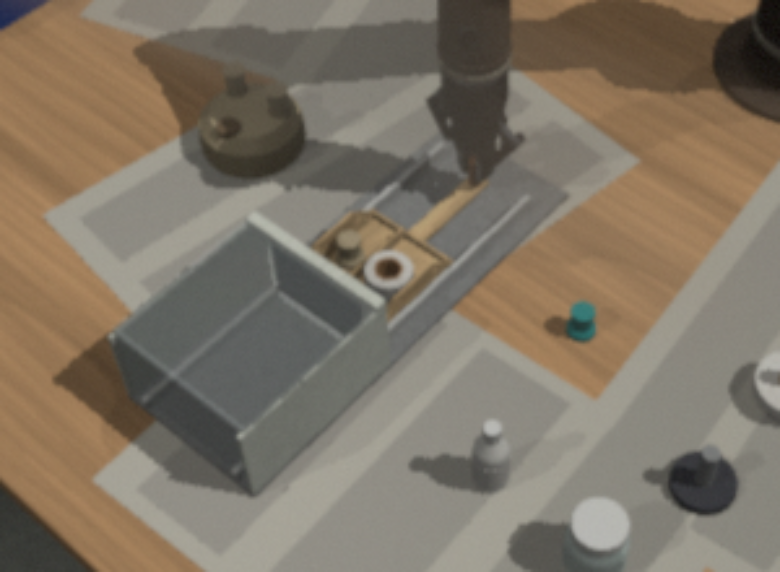

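Both pieces are fine, but the guard trips at the very start of each push. I'll test with a short, slow, unguarded move and watch the force.

Run:
```python
from h import *
k=np.array([448.7,-180.9]); u=np.array([np.cos(np.radians(1.4)),np.sin(np.radians(1.4))])
at=lambda s,z:[*(k+s*u),z]
for d in (1,2,4,7,12,20):
    ctrl.line_to(at(d,50),vel=20); s=ctrl.read_state(); print(d,s["eef_pos"].round(1),s["contact_force"].round(1),s["moment"].round(2),round(s["t"],2))
    if np.linalg.norm(s["contact_force"])>25: break
c=get_calibration("top"); p,dd=grab_frame("top")
np.savez("t6.npz",p=p,d=dd)
w=world(dd,c);P=w.reshape(-1,3); P=P[~np.isnan(P).any(1)]
q=P[(np.hypot(*(P[:,:2]-(635,-153)).T)<45)&(P[:,2]>36)&(P[:,2]<50)&(P[:,1]>-185)&(P[:,1]<-122)]
print("roll",(q.min(0)+q.max(0))/2,np.ptp(q,axis=0))
```

```text
1 [ 449.  -180.9   50.2] [-3.5  0.2  8.9] [0.02 0.68 0.03] 24.82
2 [ 449.  -180.9   50.2] [-7.   1.  11.1] [-0.02  1.33  0.12] 25.07
4 [ 450.3 -180.9   50.2] [-9.6  1.6 15.1] [0.06 1.87 0.03] 25.32
7 [ 453.7 -180.9   50.1] [-7.6  1.1 12.1] [0.05 1.46 0.04] 25.62
12 [ 458.9 -180.8   50.1] [-7.4  0.3 12.5] [0.06 1.38 0.01] 26.02
20 [ 467.  -180.6   50.1] [-6.3 -1.5 10.8] [ 0.06  1.32 -0.  ] 26.57
roll [ 651.35581101 -153.74575906   42.72269369] [54.02044257 52.80939322 13.42438095]
```

Run:
```python
from h import *
k=np.array([448.7,-180.9]); u=np.array([np.cos(np.radians(1.4)),np.sin(np.radians(1.4))])
at=lambda s,z:[*(k+s*u),z]
d=20
while d<190:
    n=min(d+(20 if d<60 else 45),190); r=ctrl.line_to(at(n,50.4),vel=45,guard=30); s=ctrl.read_state()
    print(n,r,s["eef_pos"].round(1),s["contact_force"].round(1),round(s["t"],1)); d=n
    if r or np.linalg.norm(s["contact_force"][:2])>25: break
p,dd=grab_frame("scene"); cv2.imwrite("pics/s7.png",cv2.resize(p[100:320,140:440,::-1],None,fx=2.6,fy=2.6))
```

```text
40 False [ 489.1 -179.8   50.3] [ 0.7 -0.5 -0.5] 27.2
60 False [ 509.4 -179.4   50.4] [ 1.1 -0.4 -0.4] 27.8
105 False [ 554.  -178.3   50.5] [-1.2 -0.4 -1.5] 29.0
150 False [ 599.1 -177.1   50.6] [-0.6  0.2 -1.5] 30.1
190 False [ 639.3 -176.2   50.7] [ 0.9  0.6 -1.7] 31.1
```

View pics/s7.png

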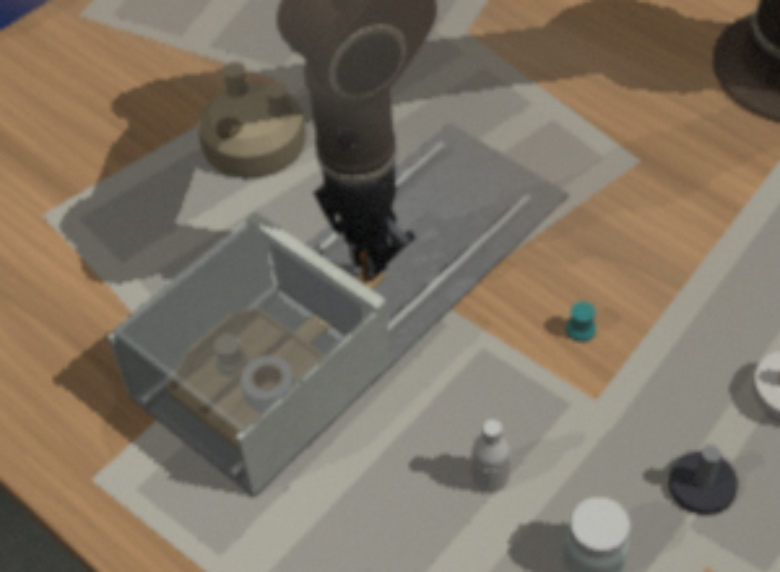

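The tray is inside with both pieces upright and the flap shut behind it. I'll push the last millimetres to the stop.

Run:
```python
from h import *
k=np.array([448.7,-180.9]); u=np.array([np.cos(np.radians(1.4)),np.sin(np.radians(1.4))])
at=lambda s,z:[*(k+s*u),z]
for d in range(193,226,2):
    r=ctrl.line_to(at(d,50.6),vel=20,guard=30); s=ctrl.read_state()
    print(d,r,s["eef_pos"].round(1),s["contact_force"].round(1),round(s["t"],1))
    if r or s["contact_force"][0]<-12: break
ctrl.sleep(.2); ctrl.open_jaws(); ctrl.sleep(.2)
e=ctrl.read_state()["eef_pos"]
ctrl.line_to([e[0],e[1],130],vel=120); ctrl.line_to([e[0]-120,e[1],230],vel=200); ctrl.sleep(.3)
c=get_calibration("wrist"); p,d=grab_frame("wrist"); w=world(d,c);P=w.reshape(-1,3); P=P[~np.isnan(P).any(1)]
q=P[(np.hypot(*(P[:,:2]-(655,-176)).T)<20)&(P[:,2]>47)&(P[:,2]<60)]; print("knob",len(q),(q.min(0)+q.max(0))/2,np.ptp(q,axis=0))
p2,_=grab_frame("scene"); print(ctrl.read_state()["t"])
a=cv2.resize(p[:,:,::-1],(480,300)); b=cv2.resize(p2[150:320,160:430,::-1],(480,300)); cv2.imwrite("pics/end.png",np.vstack([a,b]))
```

```text
193 False [ 641.5 -176.2   50.5] [-1.3  0.1 -0.5] 31.5
195 False [ 643.7 -176.2   50.5] [-0.5 -0.2  0.1] 31.8
197 False [ 645.9 -176.1   50.6] [-0.5 -0.1 -0.7] 32.0
199 False [ 647.9 -176.    50.6] [ 0.5 -0.4 -0.5] 32.2
201 False [ 649.9 -176.    50.6] [ 0.9  0.8 -1.3] 32.5
203 False [ 651.9 -175.9   50.6] [-0.2 -0.4  0. ] 32.8
205 False [ 653.9 -175.9   50.6] [-0.4  0.2 -1. ] 33.0
207 False [ 654.2 -176.2   50.3] [-5.9 -0.2  1.7] 33.2
209 False [ 654.3 -176.2   50.3] [-13.2   0.9   6.8] 33.5
knob 226 [ 653.07030804 -177.12331337   51.29167564] [17.31465197 17.16681361  7.97647031]
36.7083
```

View pics/end.png

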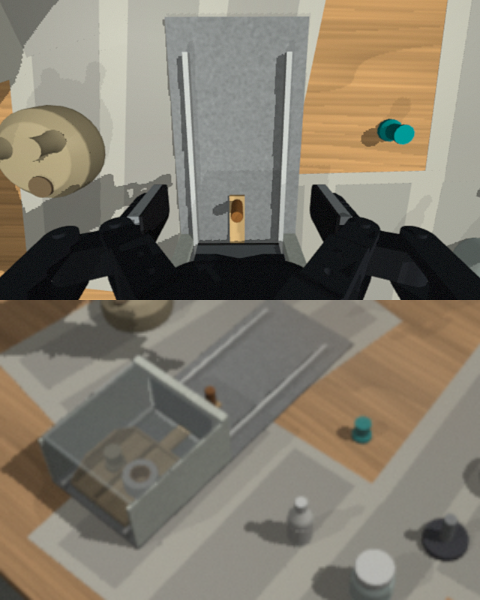

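The tray is at the stop with both pieces aboard and the flap shut. I'll nudge the knob from behind with closed fingers to make sure nothing sprang back, then hand in.

Run:
```python
from h import *
O=[180,0,-178.6]; y=-176.2
ctrl.close_gripper(25)
ctrl.move_ptp([612,y-.5,110],O); ctrl.line_to([612,y-.5,52],vel=100); ctrl.line_to([630,y-.3,52],vel=60,guard=20); ctrl.sleep(.2)
f0=ctrl.read_state()["contact_force"][0]
for x in np.arange(631.5,652,1.5):
    ctrl.line_to([x,y,52],vel=20); s=ctrl.read_state(); f=s["contact_force"][0]-f0
    if f<-7: break
print(x,s["eef_pos"].round(1),f,s["t"])
ctrl.line_to([610,y,52],vel=80); ctrl.line_to([590,y,200],vel=150); ctrl.sleep(.3)
c=get_calibration("wrist"); p,d=grab_frame("wrist"); w=world(d,c);P=w.reshape(-1,3); P=P[~np.isnan(P).any(1)]
q=P[(np.hypot(*(P[:,:2]-(655,-176)).T)<20)&(P[:,2]>47)&(P[:,2]<60)]; print("knob",len(q),(q.min(0)+q.max(0))/2 if len(q) else 0)
print(ctrl.read_state()["t"]); print(ctrl.job_done())
```

```text
636.0 [ 634.1 -176.4   51.7] -7.826949658953345 40.475
knob 0 0
42.4417
the job is handed in; nothing more can be done
None
```

The job is handed in at 42.4 s: the roll lies in the wide bay and the foot stands broad end down in the narrow bay. The tray is pushed against the cabinet's back stop with the flap shut behind it, the gripper is clear, and I never touched the bystanders. I didn't get a reading of the tray after the final nudge, because the knob was out of the wrist camera's view.

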